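# Prop up the work light and set its dimmer for the lot photograph

### The arm

A 6-joint arm with a two-finger parallel gripper is mounted at the origin on the work surface. World frame = base frame: x ahead of the robot, y to its left, z up, the work surface at z = 0. Lengths are in m, angles in degrees, forces in N, time in s.
With the tool pointing down it reaches from about 0.4 to 0.825 m from the base axis. Payload 7 kg.
Tool frame: the origin (TCP) lies on the centre line of the jaws, within the pads' length; the fingertips stand 14 mm ahead of it and the grasp point (between the pads) lies 5 mm behind it; z points along the fingers, x is the direction in which the jaws open and shut, and the axes are right-handed (so a half turn about z gives the same grasp; the last joint's range is limited). The gripper opens to 88 mm and grips with 3 to 60 N. Pads are 19 mm wide; open, the fingers measure 130 mm over their backs; the gripper's body (78 mm by 193 mm) begins 47 mm behind the grasp point.
Start: joints at [-54.196, 20.546, 0.682, 0, -70.136, -16.507], TCP at [0.223, -0.637, 0.241] pointing down, gripper open.
Joint ranges: [-176.03, 176.03], [-82.01, 121.73], [-58.28, 71.71], [-173.87, 95.51], [-174.79, -0.11], [-173.66, 173.66]. Speed limits (degrees/s): [136.94, 136.94, 172.46, 180, 180, 180].

### API

Orientations are given as [roll, pitch, yaw] about the fixed x, y, z axes, in that order (R = Rz(yaw) Ry(pitch) Rx(roll)).
In Python, from plant import * gives the robot as it stands.
- The arm moves only by the shell command python3 -m handwheel 'ROWS' [OPENING]. ROWS is JSON, a list of rows, each a list of 2 entries, a list of its own where there are three numbers: the shift along the tool's x, y, z each as a share of 0.2 m, from -1 to 1, then the turn, a rotation vector about the tool's x, y, z each as a share of 360 degrees, from -1 to 1. In form: [[[tx, ty, tz], [ax, ay, az]], ...]. A call has 1 to 5 rows; each row is the pose to reach, as a shift and turn from the pose commanded when the call began, along the tool's axes at that moment, turning the shorter way round; what a row does not reach only later rows make up. A row lasts 1/12 s, in which the tool goes at most 41.7 mm and 7.16 degrees, less where a joint would pass 70% of its speed; a pose out of reach is approached as far as the arm can. A call with a number of a shift or a turn outside -1 to 1 is refused whole. A call with a gripper value outside its range is refused whole. OPENING is the closure, from -1 (fully open) to 1 (shut), set as the call begins (- or left out, the last holds). The fingers move at their own pace and stop on an object; the grip force is fixed at half the most. Time passes only in rows, so rows that repeat a pose let the fingers close. It gives the time, the measured TCP pose, the force and the opening at its end, in the units of the state.
- get_obs(): the state, without advancing time (a new reading comes with each control period).
- snapshot(name): name is "side" or "top" or "wrist"; returns a dict with "color" (384x512x3 uint8, red, green, blue), "z_map" (384x512 float32, m along the optical axis (not along the pixel's ray), 0 where there is no reading), "intrinsics" (3x3 intrinsics, pixels), "rvec" (rotation vector, rad) and "tvec" (3), from world to camera coordinates, as OpenCV has them. Camera axes: x right, y down, z forward; pixel columns grow to the right and rows downward; lengths in m; the calibration is good to about 2 mm. A picture is of the moment at which its call begins.
- close_job(): hands the job in, once; it reports no verdict.
The state is a dict: "clock": time; "joint_pos": joint angles; "qvel": joint speeds; "tau": joint torques, N m; "tool_pos": TCP position; "orientation": TCP orientation; "force": force on the tool from outside, world axes, zero at the start; "moment": the same for the moment, N m; "opening": finger opening in m.
Only numpy, scipy, OpenCV 4.12 (cv2) and the standard library are available. Lean on these libraries where they do the work, as an engineer would, in place of code of your own. Each camera call takes 0.05 s, during which the arm holds its last target. There are 200 camera calls.

### The job

Get the LED work light ready for photographing the hammer that lies in front of it: swing the stand bracket out behind the light until it snaps over into its locked position, lean the light back so that it stands at rest on the bracket, and turn the dimmer knob on its top so that the pointer lines up with the one long, broad mark of the dial. The light must still face the hammer, and the hammer, the jar and the can stay where they are.

Things in the scene. Friction and masses are not known exactly. Their poses are not given: they have to be found in the camera images.
- lamp: Cordless LED work light: grey box with black rubber corners, 64 deep (x) x 210 wide (y) x 125 high (z), about 1.1 kg, loose, standing upright on its flat underside. Origin: centre of the underside. +x is the front with the white lens, +y its left; -x is the back with cooling fins, which looks towards the robot.
- rear_edge (a point): Middle of the light's rear lower edge (x -32, z 0), over which it tips back. Its weight lies 10 mm behind the middle and 63 mm up, so past about 20 degrees it goes over by itself; with the bracket locked out it comes to rest leaning back 35 degrees, with the bracket folded it falls flat.
- bracket (a joint): U-shaped stand bracket of dark steel rod, pivoted on both sides of the light at x -24, z 95: 0 rad folded down against the back, grows as its foot bar swings backwards (-x) and up; stop at 0.925 rad = locked out. An over-centre spring holds it folded: it takes about 0.07 N m to start it, and past about 0.45 rad it snaps out to the stop by itself and stays.
- lever_left (a point): End of the left thumb lever, a rubber-sleeved rod (8 thick) of the bracket that rises 42 mm from the pivot, leaning back, beside the case at y 115.5 (the case's side is at y 105); folded its end is at x -48, z 130 in the light's frame. Pushing it forwards (+x) swings the foot bar out backwards; about 20 mm of push brings it over centre.
- lever_right (a point): End of the right thumb lever (y -115.5), alike; the two levers, arms and the foot bar are one piece, so either one works.
- foot_bar (a point): Middle of the bracket's foot bar (10 thick, 231 long, along the light's y), behind the back of the case; 9 mm above the table when folded, 5 mm when the light stands on it, about 55 mm when the bracket is locked out and the light still upright.
- dimmer (a joint): The dimmer knob on the middle of the light's top, axis along the light's z through its origin: 0 to 4.712 rad, grows clockwise seen from above. Pointer direction in the light's frame, counter-clockwise from +x: 2.356 - value (rad). 3.298 is the long mark. Stays where it is left; friction about 0.025 N m.
- knob_top (a point): Centre of the knob's top face, on its axis, 23 mm above the light's top. A round skirt (37 across, up to 6.5 above the light's top) carries an upright pointer bar 10 wide with a round hub 18 across, both from 6.5 to 23 above it; the bar reaches 22.5 mm from the axis at its nose and 13.5 mm at its tail. A white line runs along the nose half.
- knob_nose (a point): Tip of the pointer, 22.5 mm from the axis, 15 mm above the light's top.
- dial_mark (a point): Middle of the long, broad white mark (10.5 x 5) on the dial, on the light's top, 25.6 mm from the knob's axis. The ten other marks are short and thin (3.6 x 1.3), 27 degrees apart.
- lot_mid (a point): Middle of the hammer (260 long, 26 thick, wooden handle, steel head) that lies across in front of the light, 150 to 180 mm ahead of its middle, roughly along the light's y.
- jar: Black screw-cap jar with a paper label, 76 across, 115 high, standing 250 to 310 mm to the left of the light's middle. Origin: centre of its underside.
- can: Green can with a paper label, 53 across, 160 high, standing 250 to 310 mm to the right of the light's middle. Origin: centre of its underside.

How it is judged (in metres and radians):
At the end, for the whole second after the job is handed in: The bracket is locked out, the light leans back about 35 degrees at rest with the foot bar on the table, the pointer is on the long mark within 0.1 rad (6 degrees), and the hammer's middle lies ahead of the light within 90 mm of its centre line (value of joint bracket above 0.85 rad and angle between lamp's own z axis and vertical between 0.5 and 0.72 rad and height (world z) of foot_bar below 0.012 m and value of joint dimmer between 3.198 and 3.398 rad and y of lot_mid in the frame of lamp between -0.09 and 0.09 m and linear speed of lamp below 0.01 m/s and angular speed of lamp below 0.05 rad/s); the robot touches nothing.
It fails at once if the hammer, jar or can is moved by over 30 mm (distance of any of lot_mid, jar, can from where it was at the start of the episode above 0.03 m).
It fails at once if the light is knocked over (angle between lamp's own z axis and vertical above 1 rad).
It also fails if it takes over 64 s, if anything falls off the work surface, if the arm or the gripper's body presses on something with over 40 N, if the wrist force passes 120 N, or if a joint passes its speed limit or range.

## Working session

There is one attempt and no reset: what is moved stays moved. The work goes in short steps, Python scripts to look and compute and a shell command to move; the robot and the scene stay as the last step left them, time stands still between calls to the robot, and variables do not carry over. Pictures are saved under pics/ and viewed, about 8 in all and at most 12, crops included, and the job is handed in when it is done.

```bash
mkdir -p pics; ls; cat > h.py <<'E'
from plant import *
import numpy as np, cv2
def cam(n):
    s=snapshot(n); R=cv2.Rodrigues(np.array(s["rvec"],float))[0]; return s,np.array(s["intrinsics"],float),R,np.array(s["tvec"],float).ravel()
def cloud(c):
    s,K,R,t=c; z=s["z_map"]; v,u=np.mgrid[:z.shape[0],:z.shape[1]]
    P=np.stack([(u-K[0,2])/K[0,0]*z,(v-K[1,2])/K[1,1]*z,z],-1)
    W=(P-t)@R; W[z==0]=np.nan; return W
def ray(c,u,v,h):
    s,K,R,t=c; d=R.T@np.array([(u-K[0,2])/K[0,0],(v-K[1,2])/K[1,1],1]); o=-R.T@t
    return o+d*(h-o[2])/d[2]
def proj(c,p):
    s,K,R,t=c; q=K@(R@np.array(p)+t); return q[:2]/q[2]
def save(c,name): cv2.imwrite("pics/"+name,c[0]["color"][:,:,::-1])
E
python3 - <<'E'
from h import *
print(get_obs())
a=cam("top");b=cam("side")
cv2.imwrite("pics/a.png",cv2.resize(np.vstack([a[0]["color"],b[0]["color"]])[:,:,::-1],None,fx=.78,fy=.78))
for c in(a,b): print(-c[2].T@c[3], c[2][2])
W=cloud(a)
for h in [(.1,.135),(.14,.17),(.105,.12)]:
    m=(W[...,2]>h[0])&(W[...,2]<h[1]); n,l,st,ce=cv2.connectedComponentsWithStats(m.astype(np.uint8))
    for i in range(1,n):
        if st[i,4]>40: print(h,st[i],np.nanmean(W[l==i],0),cv2.minAreaRect((W[l==i][:,:2]*1000).astype(np.float32)))
E
```

```text
pics
{'clock': 0.0, 'joint_pos': array([-5.41983735e+01,  2.05919887e+01,  6.34088389e-01, -1.91089136e-02,
       -7.01354791e+01, -1.65067634e+01]), 'qvel': array([-0.00966417,  0.01760682, -0.02602774,  0.01435577,  0.09312586,
        0.03315963]), 'tau': array([ 6.44206175e-04, -5.82722890e+01,  2.93045729e+01,  6.99727133e+00,
        6.83208142e-03, -1.44741675e-04]), 'tool_pos': array([ 0.22285947, -0.63666264,  0.23962199]), 'orientation': array([-1.79990689e+02, -9.46351322e-02,  1.09288348e+02]), 'force': array([-0.30526921, -0.38647764, -0.09036575]), 'moment': array([0.00239727, 0.01521883, 0.00477395]), 'opening': 0.08750455413904427}
[0.48783952 0.05064846 1.26576191] [ 0.1030686   0.00746697 -0.99464622]
[0.00354142 0.73509042 0.85227133] [ 0.52517908 -0.56976717 -0.6321015 ]
(0.1, 0.135) [ 31 151  16  20 129] [0.67363821 0.69901867 0.11818933] ((673.8842163085938, 704.0768432617188), (26.205570220947266, 60.205806732177734), 73.17533111572266)
(0.1, 0.135) [ 27 174  18  20 127] [0.60391767 0.70015253 0.11683755] ((606.495361328125, 706.2957763671875), (32.09247970581
[... 2777 characters left out ...]
7662124633789)
(0.105, 0.12) [ 55 202   9  19  43] [0.52526794 0.62961404 0.11225356] ((525.9077758789062, 632.22900390625), (19.398143768310547, 54.9140739440918), 85.52851104736328)
(0.105, 0.12) [ 52 282  11  21  54] [0.29197919 0.61975271 0.1119178 ] ((288.2469177246094, 622.8408813476562), (57.48599624633789, 22.396976470947266), 10.331496238708496)
(0.105, 0.12) [ 29 301  10  20  56] [0.23782801 0.68288371 0.11339841] ((235.14218139648438, 686.9388427734375), (56.63887405395508, 19.1485652923584), 14.43773365020752)
(0.105, 0.12) [ 54 311  14  21  60] [0.2102224  0.60065184 0.11288077] ((207.67579650878906, 603.5535888671875), (56.348297119140625, 21.72742462158203), 25.21632957458496)
```

View pics/a.png

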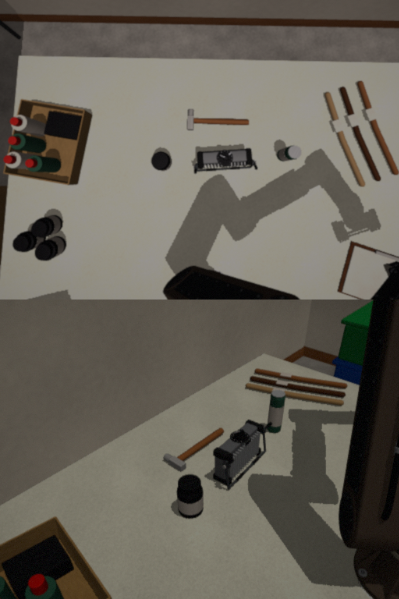

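```bash
python3 - <<'E'
from h import *
a=cam("top");W=cloud(a)
c=a[0]["color"][175:235,235:345]; cv2.imwrite("pics/b.png",cv2.resize(c,None,fx=7,fy=7,interpolation=cv2.INTER_CUBIC)[:,:,::-1])
m=(W[...,2]>.117)&(W[...,2]<.13)&(W[...,1]>-.2)&(W[...,1]<.1)
m=cv2.morphologyEx(m.astype(np.uint8),cv2.MORPH_OPEN,np.ones((5,5)))
P=W[m>0]; r=cv2.minAreaRect((P[:,:2]*1000).astype(np.float32)); print(r,P[:,2].mean()); print(cv2.boxPoints(r))
E
```

```text
((568.0297241210938, -51.934547424316406), (55.51264190673828, 207.92799377441406), 3.869994878768921) 0.12423956617723612
[[ 533.3198     49.919037]
 [ 547.3535   -157.53484 ]
 [ 602.7396   -153.78813 ]
 [ 588.70593    53.66574 ]]
```

View pics/b.png

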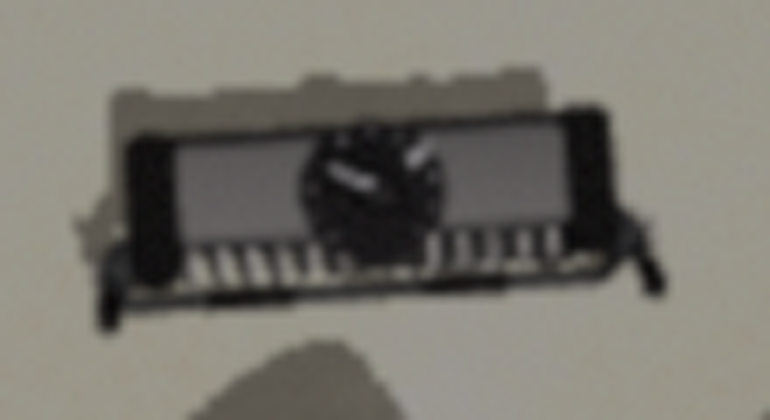

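The views show the lamp upright at about (0.566, -0.051) with yaw about +4°. In the crop the pointer points front-left at about +60°, and the long mark is front-right at about (420,152), which fits the expected -54°. The plan is to turn the knob first, then push the lever, then lean the light back.

```bash
for i in 1 2 3; do :; done
python3 -m handwheel '[[[0.55,0.65,-0.075],[0,0,0]],[[0.55,0.65,-0.075],[0,0,0]],[[0.55,0.65,-0.075],[0,0,0]],[[0.55,0.65,-0.075],[0,0,0]],[[0.55,0.65,-0.075],[0,0,0]]]' -1
python3 -m handwheel '[[[0.55,0.65,-0.075],[0,0,0]],[[0.55,0.65,-0.075],[0,0,0]],[[0.55,0.65,-0.075],[0,0,0]],[[0.55,0.65,-0.075],[0,0,0]],[[0.55,0.65,-0.075],[0,0,0]]]'
python3 -m handwheel '[[[0.55,0.65,-0.075],[0,0,0]],[[0.55,0.65,-0.075],[0,0,0]],[[0.55,0.65,-0.075],[0,0,0]],[[0.55,0.65,-0.075],[0,0,0]],[[0.55,0.65,-0.075],[0,0,0]]]'
python3 -m handwheel '[[[0.55,0.65,-0.075],[0,0,0]],[[0.55,0.65,-0.075],[0,0,0]],[[0.55,0.65,-0.075],[0,0,0]],[[0.55,0.65,-0.075],[0,0,0]],[[0.55,0.65,-0.075],[0,0,0]]]'
cat >> h.py <<'E'
from scipy.spatial.transform import Rotation as Ro
def go(p,yaw):
    o=get_obs(); R=Ro.from_euler("xyz",o["orientation"],degrees=True); T=Ro.from_euler("xyz",[180,0,yaw],degrees=True)
    print("pos",o["tool_pos"].round(4),o["orientation"].round(2),"j",o["joint_pos"].round(1),"F",o["force"].round(2),"t",o["clock"],"op",o["opening"])
    print("shift",(R.inv().apply(np.array(p)-o["tool_pos"])/.2).round(4),"turn",((R.inv()*T).as_rotvec(degrees=True)/360).round(4))
E
python3 - <<'E'
from h import *
c=cam("wrist"); save(c,"w1.png"); print(-c[2].T@c[3],c[2]); print(proj(c,[.566,-.05,.148]))
go([.566,-.05,.2],154)
E
```

```text
clock: 0.57
tool_pos: [0.3117, -0.4862, 0.2566]
orientation: [179.9, 0.0, 109.5]
force: [-0.7, -0.1, -0.1]
opening: 0.0874
clock: 0.98
tool_pos: [0.3983, -0.3395, 0.2715]
orientation: [179.9, 0.0, 109.5]
force: [-0.0, -0.5, -0.1]
opening: 0.0877
clock: 1.4
tool_pos: [0.4849, -0.1926, 0.2861]
orientation: [179.9, 0.0, 109.5]
force: [0.9, -0.8, 0.4]
opening: 0.0877
clock: 1.82
tool_pos: [0.5712, -0.0454, 0.3003]
orientation: [180.0, -0.0, 109.5]
force: [-0.6, 0.0, -0.2]
opening: 0.0874
[ 0.50399161 -0.07040001  0.44396163] [[-3.33393964e-01  9.42787590e-01  1.55711365e-04]
 [ 9.08693067e-01  3.21293240e-01  2.66547488e-01]
 [ 2.51247635e-01  8.90068175e-02 -9.63821774e-01]]
[257.04552767 183.27145949]
pos [ 0.5702 -0.0467  0.3   ] [-1.7998e+02 -1.0000e-02  1.0951e+02] j [ 14.9   9.   -7.2  -0.  -73.9 -85.4] F [ 0.94 -0.18  0.56] t 1.8667 op 0.08760340813886999
shift [-0.0086 -0.0251  0.5   ] turn [-0.000e+00 -1.000e-04 -1.236e-01]
```

View pics/w1.png

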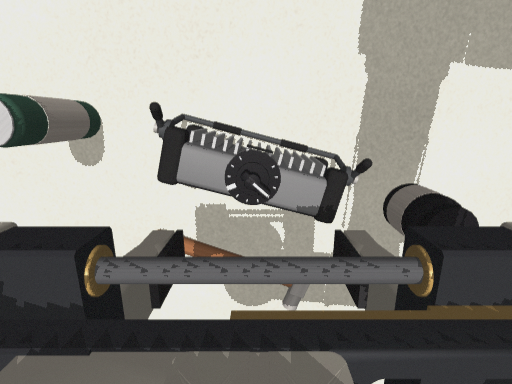

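The wrist view is clear: knob centre about (253,177), white pointer line (250,180) to (265,192), long mark about (229,188). Next I cast these points to their heights.

```bash
python3 - <<'E'
from h import *
c=cam("wrist"); im=c[0]["color"]; W=cloud(c)
# body top (grey+rubber) rectangle from depth at z~.125
m=((W[...,2]>.119)&(W[...,2]<.130)); m=cv2.morphologyEx(m.astype(np.uint8),cv2.MORPH_OPEN,np.ones((7,7)))
n,l,st,ce=cv2.connectedComponentsWithStats(m); i=1+st[1:,4].argmax(); P=W[l==i]; r=cv2.minAreaRect((P[:,:2]*1000).astype(np.float32)); print(r); print(cv2.boxPoints(r))
# knob: hub top / bar depth
k=(W[...,2]>.144)&(W[...,2]<.152)&(abs(W[...,0]-.566)<.04)&(abs(W[...,1]+.05)<.04); print("bar",k.sum(),cv2.minAreaRect((W[k][:,:2]*1000).astype(np.float32)),W[k].mean(0))
cv2.imwrite("pics/w2.png",cv2.resize(im[140:215,215:295],None,fx=8,fy=8,interpolation=cv2.INTER_CUBIC)[:,:,::-1])
# white blobs
g=im.min(2); d=np.zeros_like(g); cv2.circle(d,(253,177),25,255,-1)
n,l,st,ce=cv2.connectedComponentsWithStats(((g>150)&(d>0)).astype(np.uint8))
for i in range(1,n):
    if st[i,4]>12:
        for h in(.125,.148):
            pts=np.array([ray(c,u,v,h)[:2] for v,u in np.argwhere(l==i)])*1000; rr=cv2.minAreaRect(pts.astype(np.float32)); print(h,st[i],ce[i].round(1),pts.mean(0).round(1),np.round(cv2.boxPoints(rr),1).tolist())
E
```

```text
((566.3107299804688, -55.71131896972656), (63.76213836669922, 208.88914489746094), 5.0653862953186035)
[[ 525.3325     45.510494]
 [ 543.7759   -162.56285 ]
 [ 607.28894  -156.93314 ]
 [ 588.8456     51.140213]]
bar 394 ((567.2992553710938, -51.32081604003906), (35.947078704833984, 17.008886337280273), 78.24705505371094) [ 0.56751902 -0.05236594  0.14720684]
0.125 [231 185   6   6  24] [233.3 187.2] [582.6 -73.3] [[578.9000244140625, -73.0], [583.0, -77.0], [586.2000122070312, -73.69999694824219], [582.0, -69.69999694824219]]
0.148 [231 185   6   6  24] [233.3 187.2] [576.8 -73.2] [[573.4000244140625, -72.9000015258789], [577.2999877929688, -76.5999984741211], [580.2000122070312, -73.5], [576.2999877929688, -69.9000015258789]]
0.125 [254 185  15  13  48] [261.  191.1] [576.5 -42.6] [[571.2000122070312, -51.79999923706055], [573.7999877929688, -52.79999923706055], [581.7999877929688, -33.400001525878906], [579.2000122070312, -32.400001525878906]]
0.148 [254 185  15  13  48] [261.  191.1] [571.2 -44.7] [[566.2999877929688, -53.20000076293945], [568.7000122070312, -54.20000076293945], [576.0999755859375, -36.20000076293945], [573.7000122070312, -35.20000076293945]]
```

View pics/w2.png

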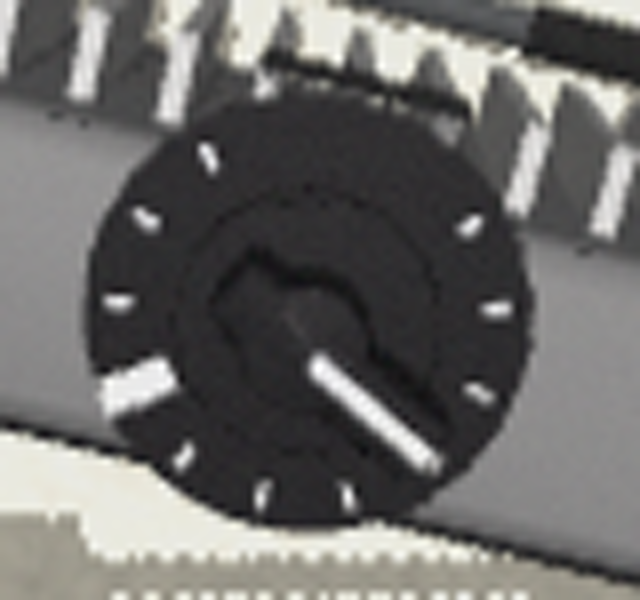

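The knob axis is about (0.566, -0.055), from the case rectangle, the mark and the bar outline. Lamp yaw is about 5°, the pointer is at world angle about 66.5°, and it needs about 116° clockwise.

```bash
python3 - <<'E'
from h import *
go([.566,-.055,.2],156.5)
E
```

```text
pos [ 0.5691 -0.0482  0.2999] [-1.7994e+02 -2.0000e-02  1.0946e+02] j [ 14.8   8.9  -7.3  -0.  -73.9 -85.3] F [ 0.23 -0.44  0.61] t 1.9167 op 0.08752249061806334
shift [-0.0269 -0.0253  0.4994] turn [-1.000e-04 -1.000e-04 -1.307e-01]
```

```bash

python3 -m handwheel '[[[-0.027,-0.025,0.4],[0,0,-0.08]],[[-0.027,-0.025,0.4],[0,0,-0.08]],[[-0.027,-0.025,0.4],[0,0,-0.08]],[[-0.027,-0.025,0.4],[0,0,-0.08]],[[-0.027,-0.025,0.4],[0,0,-0.08]]]'
python3 -m handwheel '[[[0,0,0.1],[0,0,-0.05]],[[0,0,0.1],[0,0,-0.05]],[[0,0,0.1],[0,0,-0.05]],[[0,0,0.1],[0,0,-0.05]],[[0,0,0.1],[0,0,-0.05]]]'
python3 -m handwheel '[[[0,0,0],[0,0,0]],[[0,0,0],[0,0,0]]]'
python3 - <<'E'
from h import *
go([.566,-.055,.15],156.5)
E
```

```text
clock: 2.33
tool_pos: [0.5645, -0.058, 0.2198]
orientation: [-179.9, -0.1, 138.4]
force: [1.0, -1.0, -0.3]
opening: 0.0882
clock: 2.75
tool_pos: [0.5654, -0.0573, 0.201]
orientation: [180.0, 0.0, 155.8]
force: [0.7, -0.5, 0.1]
opening: 0.0876
clock: 2.92
tool_pos: [0.5655, -0.0569, 0.2009]
orientation: [180.0, 0.0, 155.9]
force: [1.1, 0.1, 0.6]
opening: 0.0873
pos [ 0.5655 -0.0569  0.2009] [1.7998e+02 3.0000e-02 1.5591e+02] j [ 14.   12.3 -16.3  -0.  -61.4 -38.1] F [1.05 0.1  0.59] t 2.9167 op 0.08725020659194298
shift [0.0019 0.0096 0.2546] turn [ 0.0001  0.0001 -0.0016]
```

```bash

python3 -m handwheel '[[[0.002,0.009,0.12],[0,0,0]],[[0.002,0.009,0.25],[0,0,0]],[[0.002,0.009,0.25],[0,0,0]],[[0.002,0.009,0.25],[0,0,0]],[[0.002,0.009,0.25],[0,0,0]]]' 0.2
python3 -m handwheel '[[[0,0,0],[0,0,0]],[[0,0,0],[0,0,0]],[[0,0,0],[0,0,0]],[[0,0,0],[0,0,0]],[[0,0,0],[0,0,0]]]' 1
python3 -m handwheel '[[[0,0,0],[0,0,0]],[[0,0,0],[0,0,0]],[[0,0,0],[0,0,0]],[[0,0,0],[0,0,0]],[[0,0,0],[0,0,0]]]'
python3 - <<'E'
from h import *
go([.566,-.055,.15],40)
E
```

```text
clock: 3.33
tool_pos: [0.5666, -0.055, 0.1518]
orientation: [180.0, 0.1, 156.1]
force: [-0.4, 1.0, -0.1]
opening: 0.0597
clock: 3.75
tool_pos: [0.566, -0.0549, 0.151]
orientation: [180.0, 0.0, 156.1]
force: [-0.2, -0.2, 0.2]
opening: 0.0265
clock: 4.17
tool_pos: [0.5662, -0.055, 0.1508]
orientation: [180.0, 0.0, 156.1]
force: [2.3, -1.3, 0.9]
opening: 0.0165
pos [ 0.5662 -0.055   0.1508] [1.800e+02 4.000e-02 1.561e+02] j [ 14.2  14.9 -20.    0.  -55.1 -38.1] F [ 2.3  -1.33  0.87] t 4.1667 op 0.016533802431149422
shift [ 0.0012 -0.0004  0.0038] turn [1.000e-04 1.000e-04 3.225e-01]
```

```bash

python3 -m handwheel '[[[0,0,0],[0,0,0.018]],[[0,0,0],[0,0,0.036]],[[0,0,0],[0,0,0.054]],[[0,0,0],[0,0,0.07]],[[0,0,0],[0,0,0.081]]]'
python3 -m handwheel '[[[0,0,0],[0,0,0.018]],[[0,0,0],[0,0,0.036]],[[0,0,0],[0,0,0.054]],[[0,0,0],[0,0,0.07]],[[0,0,0],[0,0,0.081]]]'
python3 -m handwheel '[[[0,0,0],[0,0,0.018]],[[0,0,0],[0,0,0.036]],[[0,0,0],[0,0,0.054]],[[0,0,0],[0,0,0.07]],[[0,0,0],[0,0,0.081]]]'
python3 -m handwheel '[[[0,0,0],[0,0,0.018]],[[0,0,0],[0,0,0.036]],[[0,0,0],[0,0,0.054]],[[0,0,0],[0,0,0.07]],[[0,0,0],[0,0,0.081]]]'
python3 - <<'E'
from h import *
go([.566,-.055,.15],39.5)
c=cam("wrist"); W=cloud(c)
cv2.imwrite("pics/w3.png",cv2.resize(c[0]["color"],None,fx=1.5,fy=1.5)[:,:,::-1])
E
```

```text
clock: 4.58
tool_pos: [0.5661, -0.0548, 0.1507]
orientation: [180.0, 0.0, 126.6]
force: [2.0, -0.6, 0.9]
opening: 0.0168
clock: 5.0
tool_pos: [0.5661, -0.0546, 0.1507]
orientation: [180.0, -0.0, 97.5]
force: [1.1, 0.7, 1.5]
opening: 0.0168
clock: 5.42
tool_pos: [0.5661, -0.0543, 0.1507]
orientation: [180.0, -0.1, 68.3]
force: [0.5, 2.6, 1.9]
opening: 0.0167
clock: 5.83
tool_pos: [0.5663, -0.0541, 0.1507]
orientation: [-180.0, -0.1, 39.2]
force: [1.9, 2.4, 1.5]
opening: 0.0166
pos [ 0.5663 -0.0541  0.1507] [-1.7999e+02 -8.0000e-02  3.9160e+01] j [ 1.42e+01  1.49e+01 -2.00e+01 -1.00e-01 -5.50e+01 -1.55e+02] F [1.87 2.42 1.5 ] t 5.8333 op 0.016647599671822902
shift [-0.004   0.0026  0.0037] turn [-0.     -0.0002 -0.001 ]
```

View pics/w3.png

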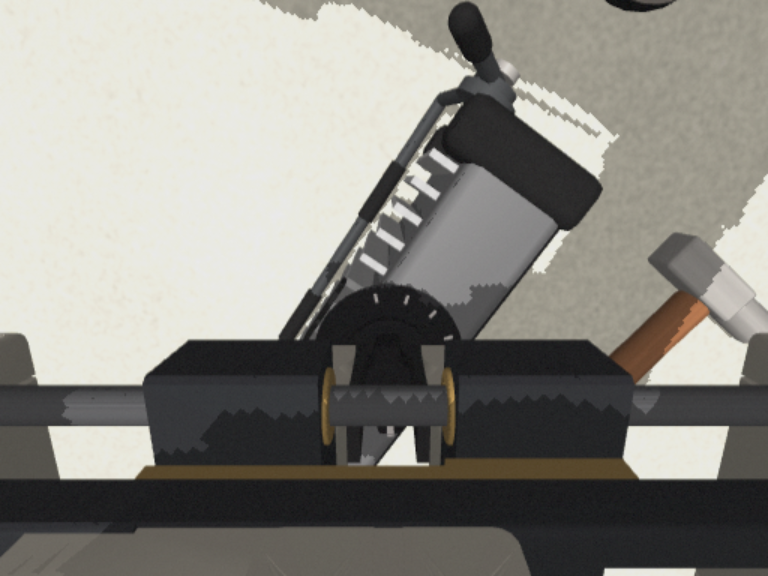

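```bash

python3 -m handwheel '[[[0,0,0],[0,0,0]],[[0,0,0],[0,0,0]],[[0,0,-0.05],[0,0,0]],[[0,0,-0.2],[0,0,0]],[[0,0,-0.35],[0,0,0]]]' -0.2
python3 -m handwheel '[[[0,0,-0.2],[0,0,0]],[[0,0,-0.4],[0,0,0]],[[0,0,-0.4],[0,0,0]],[[0,0,-0.4],[0,0,0]],[[0,0,-0.4],[0,0,0]]]' 
cat > look.py <<'E'
from h import *
import sys
c=cam("wrist"); im=c[0]["color"]; W=cloud(c)
m=((W[...,2]>.119)&(W[...,2]<.130)); m=cv2.morphologyEx(m.astype(np.uint8),cv2.MORPH_OPEN,np.ones((7,7)))
n,l,st,ce=cv2.connectedComponentsWithStats(m); i=1+st[1:,4].argmax(); P=W[l==i]; r=cv2.minAreaRect((P[:,:2]*1000).astype(np.float32)); print(r)
p=proj(c,[.566,-.055,.14]).astype(int); print(p)
g=im.min(2); d=np.zeros_like(g); cv2.circle(d,tuple(int(x) for x in p),30,255,-1)
n,l,st,ce=cv2.connectedComponentsWithStats(((g>150)&(d>0)).astype(np.uint8))
for i in range(1,n):
    if st[i,4]>12:
        for h in(.125,.148):
            pts=np.array([ray(c,u,v,h)[:2] for v,u in np.argwhere(l==i)])*1000; vx,vy,_,_=cv2.fitLine(pts.astype(np.float32),2,0,.01,.01).ravel()
            print(h,st[i],pts.mean(0).round(1),"angle",np.degrees(np.arctan2(vy,vx)).round(1))
if len(sys.argv)>1:
    u,v=p; u=max(u-70,0); v=max(v-52,0); cv2.imwrite("pics/"+sys.argv[1],cv2.resize(im[v:v+105,u:u+140],None,fx=5,fy=5,interpolation=cv2.INTER_CUBIC)[:,:,::-1])
E
python3 look.py k1.png
```

```text
clock: 6.3
tool_pos: [0.5646, -0.0554, 0.2207]
orientation: [-179.9, 0.2, 39.5]
force: [1.5, 0.1, 0.1]
opening: 0.0446
clock: 6.72
tool_pos: [0.5653, -0.055, 0.301]
orientation: [-180.0, -0.0, 39.5]
force: [0.7, 0.0, -0.5]
opening: 0.0522
((562.83203125, -12.860893249511719), (63.05752182006836, 124.1476821899414), 4.961553573608398)
[259 186]
```

View pics/k1.png

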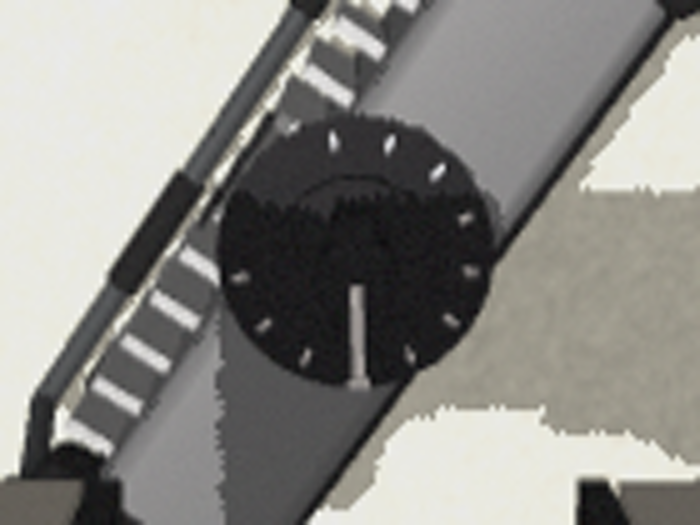

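The pointer's white line now lies over the long mark, halfway between the neighbouring ticks at (306,357) and (410,355); the line is at x≈358. Next I push the left lever with closed fingers.

```bash

python3 -m handwheel '[[[0,0,0],[0,0,-0.08]],[[0,0,0],[0,0,-0.08]],[[0,0,0],[0,0,-0.08]],[[0,0,0],[0,0,-0.08]],[[0,0,0],[0,0,-0.08]]]' 1
python3 -m handwheel '[[[0,0,0],[0,0,-0.074]],[[0,0,0],[0,0,-0.074]],[[0,0,0],[0,0,-0.074]],[[0,0,0],[0,0,-0.074]],[[0,0,0],[0,0,-0.074]]]'
python3 look.py
python3 - <<'E'
from h import *
go([.480,.069,.131],95)
E
```

```text
clock: 7.18
tool_pos: [0.5652, -0.0551, 0.2992]
orientation: [-179.9, 0.1, 68.6]
force: [0.2, 0.0, 0.5]
opening: 0.0246
clock: 7.6
tool_pos: [0.5654, -0.055, 0.2996]
orientation: [-179.9, 0.0, 94.9]
force: [-0.2, 0.4, 0.8]
opening: 0.0003
((566.388916015625, -55.501625061035156), (62.73379898071289, 208.6956024169922), 4.941969871520996)
[259 188]
0.125 [242 191  16  13  49] [581.  -64.8] angle -48.2
0.148 [242 191  16  13  49] [574.8 -64.6] angle -48.2
0.125 [236 198   5   6  18] [586.  -77.5] angle 9.9
0.148 [236 198   5   6  18] [579.4 -76.3] angle 10.0
pos [ 0.5655 -0.055   0.2997] [-1.799e+02  1.000e-02  9.462e+01] j [ 14.2   8.6  -7.6  -0.  -73.8 -99.6] F [ 0.61  0.4  -0.31] t 7.65 op 0.00045206660570889834
shift [ 0.6525 -0.3745  0.8442] turn [-0.0003  0.     -0.0011]
```

The pointer is at -53.1° in the lamp frame against a target of -54°, so it is within tolerance. Now to the lever.

```bash

python3 -m handwheel '[[[0.65,-0.375,0],[0,0,0]],[[0.65,-0.375,0.2],[0,0,0]],[[0.65,-0.375,0.5],[0,0,0]],[[0.65,-0.375,0.5],[0,0,0]],[[0.65,-0.375,0.5],[0,0,0]]]'
python3 -m handwheel '[[[0,0,0.15],[0,0,0]],[[0,0,0.34],[0,0,0]],[[0,0,0.34],[0,0,0]],[[0,0,0.34],[0,0,0]],[[0,0,0.34],[0,0,0]]]'
python3 - <<'E'
from h import *
go([.517,.072,.131],95)
E
cat > side.py <<'E'
from h import *
import sys
c=cam("side"); im=c[0]["color"]; u,v=proj(c,[.55,-.02,.08]).astype(int)
cv2.imwrite("pics/"+sys.argv[1],cv2.resize(im[v-70:v+70,u-90:u+90],None,fx=4,fy=4,interpolation=cv2.INTER_CUBIC)[:,:,::-1])
E
python3 side.py s1.png
```

```text
clock: 8.07
tool_pos: [0.4773, 0.069, 0.1979]
orientation: [-179.9, -0.0, 94.5]
force: [-0.4, 0.1, -1.2]
opening: 0.0004
clock: 8.48
tool_pos: [0.481, 0.0684, 0.134]
orientation: [179.9, 0.0, 94.8]
force: [0.4, 0.8, 0.3]
opening: 0.0004
pos [0.481  0.0684 0.134 ] [1.7995e+02 2.0000e-02 9.4780e+01] j [ 3.140e+01  8.500e+00 -3.120e+01  1.000e-01 -5.030e+01 -1.166e+02] F [0.37 0.84 0.32] t 8.4833 op 0.00037374040638727096
shift [0.0031 0.1809 0.0151] turn [ 0.0001  0.0001 -0.0006]
```

View pics/s1.png

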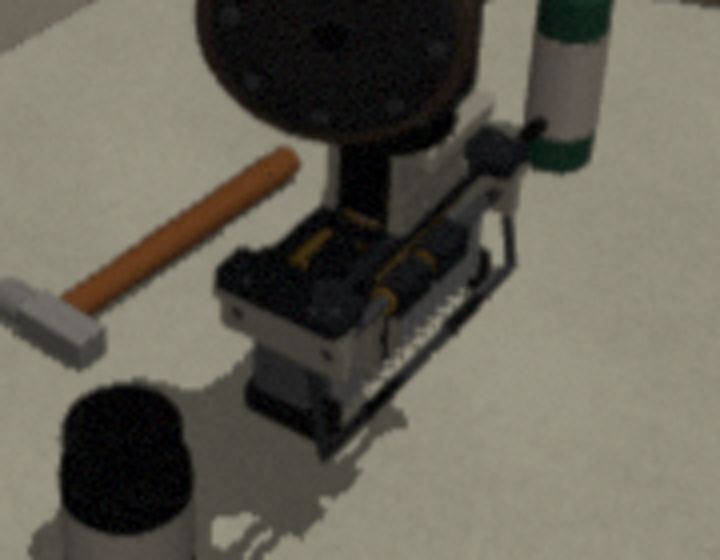

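The side view shows the gripper at the left rear of the lamp, clear of the jar, with the bracket still folded. Now I push forward.

```bash

python3 -m handwheel '[[[0,0.02,0.015],[0,0,0]],[[0,0.04,0.015],[0,0,0]],[[0,0.06,0.015],[0,0,0]],[[0,0.08,0.015],[0,0,0]],[[0,0.09,0.015],[0,0,0]]]'
python3 -m handwheel '[[[0,0.015,0],[0,0,0]],[[0,0.03,0],[0,0,0]],[[0,0.045,0],[0,0,0]],[[0,0.06,0],[0,0,0]],[[0,0.07,0],[0,0,0]]]'
python3 -m handwheel '[[[0,0.01,0],[0,0,0]],[[0,0.02,0],[0,0,0]],[[0,0.03,0],[0,0,0]],[[0,0.03,0],[0,0,0]],[[0,0.03,0],[0,0,0]]]'
python3 side.py s2.png
```

```text
clock: 8.95
tool_pos: [0.4982, 0.0696, 0.1298]
orientation: [-180.0, 0.0, 94.9]
force: [-3.2, 0.3, 4.2]
opening: 0.0002
clock: 9.37
tool_pos: [0.5126, 0.0712, 0.1296]
orientation: [180.0, -0.0, 94.9]
force: [0.1, -0.1, -0.4]
opening: 0.0002
clock: 9.78
tool_pos: [0.5179, 0.0715, 0.1295]
orientation: [-180.0, -0.0, 94.9]
force: [0.4, 0.3, -0.2]
opening: 0.0002
```

View pics/s2.png

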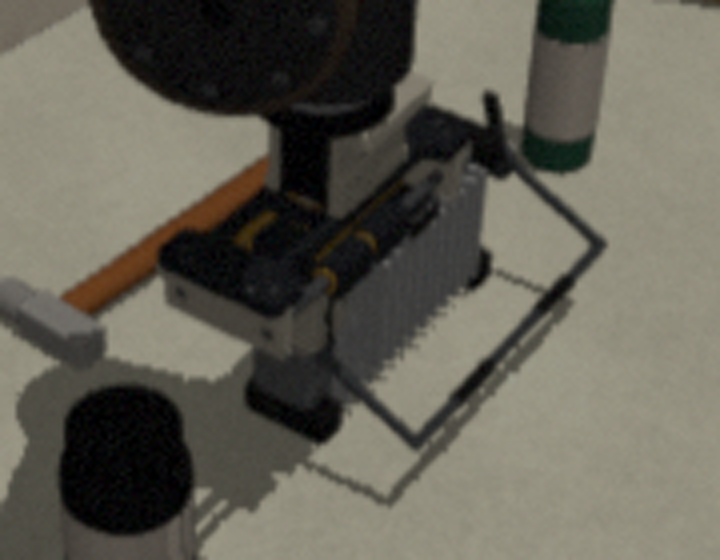

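The bracket has snapped out (foot bar raised behind, lever now upright) and the lamp has not visibly moved. Next I retreat and go round over the top to the front.

```bash

python3 -m handwheel '[[[0,-0.1,0],[0,0,0]],[[0,-0.1,-0.2],[0,0,0]],[[0,-0.1,-0.4],[0,0,0]],[[0,-0.1,-0.6],[0,0,0]],[[0,-0.1,-0.8],[0,0,0]]]'
python3 -m handwheel '[[[-0.2,0.3,0],[0,0,0]],[[-0.4,0.4,0],[0,0,0]],[[-0.6,0.5,0],[0,0,0]],[[-0.6,0.6,0],[0,0,0]],[[-0.6,0.6,0],[0,0,0]]]'
python3 look.py
python3 - <<'E'
from h import *
go([.623,-.050,.2],95)
E
```

```text
clock: 10.25
tool_pos: [0.4973, 0.0695, 0.2916]
orientation: [180.0, 0.0, 94.9]
force: [1.1, 0.5, -0.8]
opening: 0.0002
clock: 10.67
tool_pos: [0.631, -0.043, 0.2879]
orientation: [-179.9, 0.1, 94.8]
force: [-1.0, 0.5, -1.4]
opening: 0.0004
((565.307861328125, -55.586883544921875), (64.28160095214844, 209.3653106689453), 5.021536827087402)
[252 124]
0.125 [228 126  24  19  89] [578.4 -68.8] angle -49.4
0.148 [228 126  24  19  89] [577.  -67.3] angle -49.4
pos [ 0.6299 -0.0421  0.2876] [-1.7987e+02  5.0000e-02  9.4720e+01] j [ 13.9  15.1  -0.9   0.  -74.1 -99.2] F [ 1.39 -0.45  0.48] t 10.7167 op 7.083374928853277e-05
shift [-0.0361 -0.0368  0.4383] turn [-0.0004  0.0001 -0.0008]
```

```bash

python3 -m handwheel '[[[-0.036,-0.01,0.2],[0,0,0]],[[-0.036,-0.01,0.4],[0,0,0]],[[-0.036,-0.01,0.6],[0,0,0]],[[-0.036,-0.01,0.8],[0,0,0]],[[-0.036,-0.01,0.81],[0,0,0]]]'
python3 -m handwheel '[[[0,-0.03,0],[0,0,0]],[[0,-0.06,0],[0,0,0]],[[0,-0.09,0],[0,0,0]],[[0,-0.12,0],[0,0,0]],[[0,-0.15,0],[0,0,0]]]'
python3 -m handwheel '[[[0,-0.015,0],[0,0,0]],[[0,-0.03,0],[0,0,0]],[[0,-0.045,0],[0,0,0]],[[0,-0.06,0],[0,0,0]],[[0,-0.075,0],[0,0,0]]]'
python3 side.py s3.png
```

```text
clock: 11.13
tool_pos: [0.621, -0.0469, 0.12]
orientation: [-179.3, -0.0, 94.8]
force: [-2.3, -0.9, -1.6]
opening: 0.0003
clock: 11.55
tool_pos: [0.5982, -0.049, 0.1308]
orientation: [179.6, -0.0, 94.9]
force: [2.8, -0.7, 2.4]
opening: 0.0002
clock: 11.97
tool_pos: [0.5808, -0.0508, 0.1272]
orientation: [-179.9, -0.0, 94.9]
force: [0.7, -0.7, 0.0]
opening: 0.0006
```

View pics/s3.png

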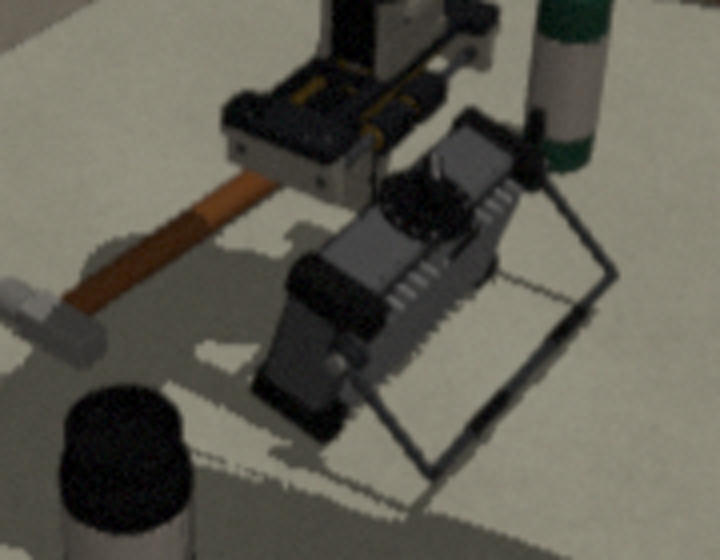

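The lamp is tipping back, with the foot bar close above the table. I push a bit further to take it over.

```bash

python3 -m handwheel '[[[0,-0.01,0],[0,0,0]],[[0,-0.02,0],[0,0,0]],[[0,-0.03,0],[0,0,0]],[[0,-0.04,0],[0,0,0]],[[0,-0.05,0],[0,0,0]]]'
python3 -m handwheel '[[[0,0.2,0],[0,0,0]],[[0,0.2,-0.2],[0,0,0]],[[0,0.2,-0.4],[0,0,0]],[[0,0.2,-0.6],[0,0,0]],[[0,0.2,-0.8],[0,0,0]]]'
python3 -m handwheel '[[[0.2,-0.1,0],[0,0,0]],[[0.4,-0.1,0],[0,0,0]],[[0.6,-0.2,0],[0,0,0]],[[0.8,-0.2,0],[0,0,0]],[[0.8,-0.2,0],[0,0,0]]]'
python3 side.py s4.png
python3 - <<'E'
from h import *
c=cam("side"); W=cloud(c)
import numpy as np
# knob pointer/lamp top plane from depth: points near the lamp top
g=c[0]["color"]; m=(W[...,2]>.105)&(W[...,2]<.16)&(abs(W[...,0]-.53)<.09)&(abs(W[...,1]+.05)<.12)
P=W[m&~np.isnan(W[...,2])]
best=None;rng=np.random.default_rng(0)
for _ in range(800):
    a,b,d=P[rng.choice(len(P),3,False)]; n=np.cross(b-a,d-a); L=np.linalg.norm(n)
    if L<1e-5: continue
    n/=L; k=abs((P-a)@n)<.0025
    if best is None or k.sum()>best.sum(): best=k
Q=P[best]; n=np.linalg.svd(Q-Q.mean(0))[2][2]; n*=np.sign(n[2]); print("plane",len(P),best.sum(),n,"tilt",np.degrees(np.arccos(n[2])),"dir",np.degrees(np.arctan2(n[1],n[0])),Q.mean(0))
d=(W[...,2]>.004)&(W[...,2]<.03)&(W[...,0]>.36)&(W[...,0]<.47)&(abs(W[...,1]+.05)<.17); print("low pts (foot bar)",d.sum(),W[d].mean(0) if d.any() else "",W[d][:,2].max() if d.any() else "")
E
```

```text
clock: 12.43
tool_pos: [0.5713, -0.0516, 0.1274]
orientation: [-180.0, 0.0, 94.9]
force: [-0.5, -0.2, 0.7]
opening: 0.0003
clock: 12.85
tool_pos: [0.6113, -0.0482, 0.2884]
orientation: [-179.9, 0.0, 94.9]
force: [2.2, 0.7, -0.0]
opening: 0.001
clock: 13.27
tool_pos: [0.5567, 0.1128, 0.288]
orientation: [179.9, -0.1, 95.1]
force: [0.5, -1.5, 0.3]
opening: 0.0005
plane 1519 807 [-0.53565665 -0.0476997   0.84308759] tilt 32.532387439585136 dir -174.91128920294565 [ 0.48534117 -0.0486159   0.12044574]
low pts (foot bar) 283 [ 0.4392822  -0.0560743   0.00980861] 0.02986191921806938
```

View pics/s4.png

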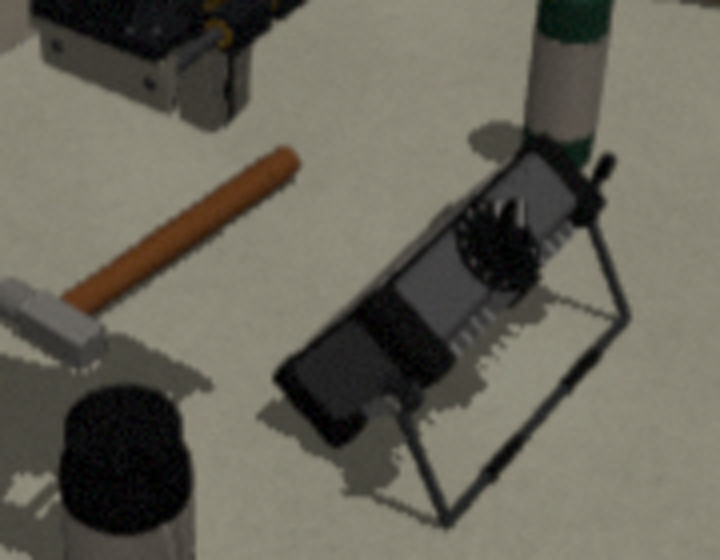

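The light stands leaning on the bracket, with the foot bar on the table. One last check of the knob on the tilted dial.

```bash
cat > fin.py <<'E'
from h import *
w=cam("wrist"); t=cam("top"); W=cloud(t)
print(get_obs()["force"],[proj(c,[.485,-.05,.13]).round() for c in (w,t)])
rows=[]
for c,s in((w,4),(t,9)):
    u,v=proj(c,[.485,-.05,.13]).astype(int); im=c[0]["color"]; a,b=300//s,390//s
    cr=im[max(v-a//1,0):v+a,max(u-b//1,0):u+b]; rows.append(cv2.resize(cr,(390,300),interpolation=cv2.INTER_CUBIC))
cv2.imwrite("pics/f1.png",np.hstack(rows)[:,:,::-1])
# hammer middle from the top depth
m=(W[...,2]>.010)&(W[...,2]<.04)&(W[...,0]>.65)&(W[...,0]<.80)&(abs(W[...,1])<.25); r=cv2.minAreaRect((W[m][:,:2]*1000).astype(np.float32)); print("hammer",r)
for n,x,y,z in(("jar",.55,.196,.115),("can",.588,-.308,.16)):
    k=(abs(W[...,2]-z)<.008)&(np.hypot(W[...,0]-x,W[...,1]-y)<.08); print(n,W[k].mean(0))
E
python3 fin.py
```

```text
[ 0.32011745 -0.26544341 -0.16940373] [array([104., 102.]), array([286., 229.])]
hammer ((717.52392578125, -29.64862060546875), (262.89373779296875, 91.90758514404297), 83.76322174072266)
jar [nan nan nan]
can [ 0.58897987 -0.30804049  0.16072714]fin.py:12: RuntimeWarning: Mean of empty slice.
  k=(abs(W[...,2]-z)<.008)&(np.hypot(W[...,0]-x,W[...,1]-y)<.08); print(n,W[k].mean(0))
  ret = um.true_divide(
```

View pics/f1.png

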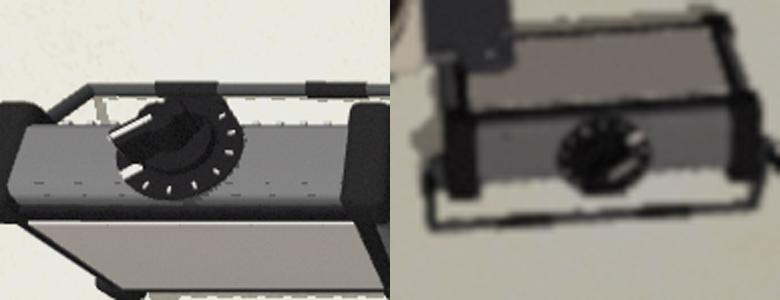

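In the wrist half (left) the long mark is at about (130,172) and the line runs (110,137) to (150,117). The knob's height above the dial causes strong parallax here, so I cast both onto their tilted planes.

```bash
cat > ang.py <<'E'
from h import *
RL=Ro.from_euler("zyx",[5.0,-35,0],degrees=True).as_matrix()   # lamp axes as columns (leans to -x)
o=np.array([.566,-.055,0])+Ro.from_euler("z",5,degrees=True).apply([-.032,0,0]) # rear edge
def onplane(c,u,v,h): # lamp coords of pixel on lamp plane z=h
    s,K,R,t=c; d=RL.T@(R.T@np.array([(u-K[0,2])/K[0,0],(v-K[1,2])/K[1,1],1])); q=RL.T@(-R.T@t-o)
    p=q+d*(h-q[2])/d[2]; p[0]-=.032; return p*1000
if __name__=="__main__":
  for name,(u0,u1,v0,v1),th in(("wrist",(55,90,80,125),130),):
    c=cam(name); g=c[0]["color"].min(2); m=np.zeros_like(g); m[v0:v1,u0:u1]=g[v0:v1,u0:u1]>th
    n,l,st,ce=cv2.connectedComponentsWithStats(m)
    for i in range(1,n):
      if st[i,4]>10:
        for h in(.125,.148):
            p=np.array([onplane(c,u,v,h)[:2] for v,u in np.argwhere(l==i)]); a=cv2.fitLine(p.astype(np.float32),2,0,.01,.01).ravel()
            print(name,st[i],h,"mean",p.mean(0).round(1),"dir",np.degrees(np.arctan2(a[1],a[0])).round(1),"from axis",np.degrees(np.arctan2(p.mean(0)[1],p.mean(0)[0])).round(1), "r range",np.hypot(*p.T).min().round(1),np.hypot(*p.T).max().round(1))
E
python3 ang.py
```

```text
wrist [ 55  80  26  10 204] 0.125 mean [-26.9 -44.6] dir -84.7 from axis -121.1 r range 42.5 64.5
wrist [ 55  80  26  10 204] 0.148 mean [ -7.4 -28. ] dir -84.7 from axis -104.9 r range 19.4 40.4
wrist [62 85 22 14 62] 0.125 mean [-18.7 -35.9] dir -50.5 from axis -117.6 r range 36.1 47.3
wrist [62 85 22 14 62] 0.148 mean [  0.1 -20.1] dir -50.5 from axis -89.8 r range 12.9 29.4
wrist [ 55 108  24  16 182] 0.125 mean [ 11.2 -37.8] dir -83.5 from axis -73.5 r range 26.9 49.4
wrist [ 55 108  24  16 182] 0.148 mean [ 27.3 -21.9] dir -83.5 from axis -38.7 r range 23.6 44.6
```

The direction comes out at about -50.5°, but at the image edge and with some lamp shift. I centre the wrist camera over the dial for a better reading.

```bash

python3 -m handwheel '[[[-0.2,-0.1,-0.2],[0,0,0]],[[-0.4,-0.2,-0.2],[0,0,0]],[[-0.6,-0.3,-0.2],[0,0,0]],[[-0.8,-0.41,-0.2],[0,0,0]],[[-0.8,-0.41,-0.2],[0,0,0]]]'
python3 -m handwheel '[[[0,0,0],[0,0,0]],[[0,0,0],[0,0,0]]]'
python3 - <<'E'
from ang import *
c=cam("wrist"); im=c[0]["color"]; a=proj(c,o+RL@[.032,0,.135]).astype(int); print(a)
u,v=a; cv2.imwrite("pics/f2.png",cv2.resize(im[max(v-50,0):v+50,max(u-65,0):u+65],None,fx=5,fy=5,interpolation=cv2.INTER_CUBIC)[:,:,::-1]); print(max(v-50,0),max(u-65,0))
g=im.min(2); m=np.zeros_like(g); cv2.circle(m,(int(u),int(v)),35,1,-1); m[g<140]=0
n,l,st,ce=cv2.connectedComponentsWithStats(m)
for i in range(1,n):
  if 3<st[i,4]<150:
    r=[]
    for h in(.125,.148):
        p=np.array([onplane(c,x,y,h)[:2] for y,x in np.argwhere(l==i)]); f=cv2.fitLine(p.astype(np.float32),2,0,.01,.01).ravel(); r+=[h,p.mean(0).round(1),np.degrees(np.arctan2(f[1],f[0])).round(1)]
    print(st[i],*r)
E
```

```text
clock: 13.93
tool_pos: [0.4881, -0.0624, 0.3282]
orientation: [180.0, 0.0, 94.7]
force: [0.7, -0.1, -0.8]
opening: 0.0006
clock: 14.1
tool_pos: [0.4893, -0.0609, 0.328]
orientation: [179.9, -0.0, 94.6]
force: [1.1, -0.5, -0.4]
opening: 0.0004
[264 174]
124 199
[242 166  16  11  39] 0.125 [-10.3 -17.5] -54.2 0.148 [  0.4 -18.1] -54.2
[237 182   9   8  33] 0.125 [  8.9 -28.6] -51.1 0.148 [ 18.2 -28.4] -51.1
[245 203  39   6  80] 0.125 [32.7 -0. ] 88.9 0.148 [40.4 -1.8] 88.9
```

View pics/f2.png

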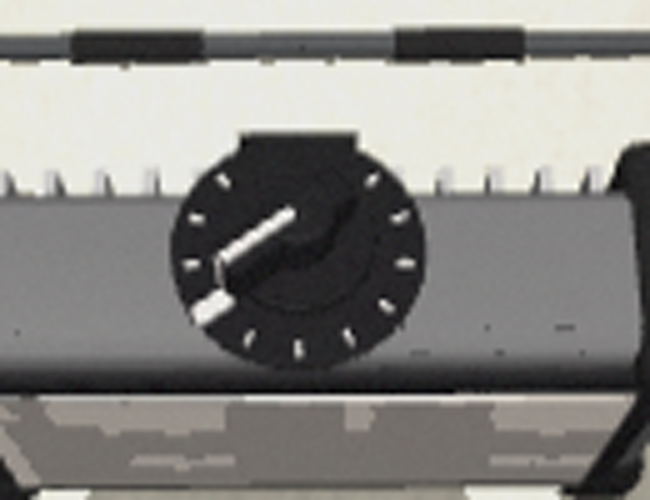

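The pointer line is at -54.2° in the lamp frame (target -54°). Both it and the mark show the same small lamp shift, so the knob has not turned. Nothing is touching the gripper, so I hand in.

```bash
python3 -c "
from plant import *
print(close_job())"
```

```text
the job is handed in; nothing more can be done
None
```

The light is leaning back on its locked bracket with the dimmer pointer on the long mark, and I handed the job in just after 14.1 s on the robot's clock. I gripped the knob hub and turned it about 116° clockwise. Then I pushed the left thumb lever forward until the bracket snapped out, and tipped the light back from the front with closed fingers.

Last checks:

| Check | Measured | Wanted |
|---|---|---|
| Pointer direction in the light's frame | -54.2° | -54° |
| Lean, from depth data | about 32.5° (rough plane fit) | about 35°, allowed 28.6–41.3° |
| Light's yaw | about 5°, as at the start | unchanged |
| Hammer's middle from the light's centre line | roughly 20 mm (rough estimate) | within 90 mm |

- **Bracket and foot bar:** the side picture shows the bracket locked out and the foot bar on the table. The depth points around the bar average about 10 mm high. I did not measure the bar's own height or the bracket angle.
- **Light's position:** it seems to have slid by about 10 mm while tipping.
- **Can and hammer:** the can reads within about 1 mm of its starting position. I did not measure the hammer's movement, but nothing came near it and it looks unmoved in the pictures.
- **Jar:** my last depth check gave no reading for it, probably because the arm was in the way. It is in the same place in all the side pictures.
- **Pointer:** an earlier reading from the edge of the wrist image gave -50.5°. The centred view settled it at -54.2°.
- **Gripper:** about 0.16 m above the light, touching nothing.

I viewed 12 pictures, the limit.

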